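# Press three glass panes home in their oak frames

## Task

Three small oak frames lie on the bar counter, each with a green glass pane still standing proud of its rim. With a fingertip, gently press the round pane down until it is flush with its frame, then the square pane, then the triangular pane. Do not lift or shift the frames, do not pull up the glass, and leave the other things on the counter where they are.

Things in the scene. Friction and masses are not known exactly. Their poses are not given: they have to be found in the camera images.
- round_frame: round pale oak frame, 100 mm outside diameter, 80 mm opening, about 0.5 kg, loose, lying flat on the table, rim top 22 mm above the table; origin at the centre of its underside, z up. It holds the round glass. All three frames are the same oak with the same green glass; only the shape differs, and any may be in any place at any yaw.
- round_glass (a joint): how far the round glass has been pressed into its frame, m, growing downward: at 0 its top is 10 mm above the rim, at 0.010 it is fully home and flush with the rim (22 mm above the table); starts at 0 to 0.003. It slides straight down with a steady resistance of about 4 N plus 20 N per m/s and stays where it is left; pulled, it would come up (negative values).
- round_glass_mid (a point): centre of the top face of the round green glass pane, 78 mm diameter, 5 mm thick; moves down with the glass, z up. The pane's seat is a sprung gasket (3.5 N per mm, springs back, not counted in the joint value): it sinks about 1 mm while the pane slides, and a pane that is home can be pushed up to 5 mm below the rim before a hard stop at about 18 N.
- square_frame: square pale oak frame, 98 mm outside, 74 mm opening; its sides run along its x and y axes, about 0.5 kg, loose, lying flat on the table, rim top 22 mm above the table; origin at the centre of its underside, z up. It holds the square glass. All three frames are the same oak with the same green glass; only the shape differs, and any may be in any place at any yaw.
- square_glass (a joint): how far the square glass has been pressed into its frame, m, growing downward: at 0 its top is 10 mm above the rim, at 0.010 it is fully home and flush with the rim (22 mm above the table); starts at 0 to 0.003. It slides straight down with a steady resistance of about 4 N plus 20 N per m/s and stays where it is left; pulled, it would come up (negative values).
- square_glass_mid (a point): centre of the top face of the square green glass pane, 72 mm wide, 5 mm thick; moves down with the glass, z up. The pane's seat is a sprung gasket (3.5 N per mm, springs back, not counted in the joint value): it sinks about 1 mm while the pane slides, and a pane that is home can be pushed up to 5 mm below the rim before a hard stop at about 18 N.
- triangle_frame: equilateral triangular pale oak frame, bars 10 mm wide, opening with sides of 107 mm (31 mm from the centre to each bar); one corner points along its +x axis, about 0.5 kg, loose, lying flat on the table, rim top 22 mm above the table; origin at the centre of its underside, z up. It holds the triangle glass. All three frames are the same oak with the same green glass; only the shape differs, and any may be in any place at any yaw.
- triangle_glass (a joint): how far the triangle glass has been pressed into its frame, m, growing downward: at 0 its top is 10 mm above the rim, at 0.010 it is fully home and flush with the rim (22 mm above the table); starts at 0 to 0.003. It slides straight down with a steady resistance of about 4 N plus 20 N per m/s and stays where it is left; pulled, it would come up (negative values).
- triangle_glass_mid (a point): centre of the top face of the triangular green glass pane, sides 104 mm (30 mm from its centre to each edge), 5 mm thick; moves down with the glass, z up. The pane's seat is a sprung gasket (3.5 N per mm, springs back, not counted in the joint value): it sinks about 1 mm while the pane slides, and a pane that is home can be pushed up to 5 mm below the rim before a hard stop at about 18 N.
- flux_jar: small white flux jar with black cap, 36 mm diameter, 55 mm tall, standing among the frames; loose, to be left alone; origin at the centre of its underside
- brass_weight: small brass weight, 34 mm diameter, 47 mm tall, standing among the frames; loose, to be left alone; origin at the centre of its underside
- brush: brush about 170 mm long, lying on the robot's side of the frames; loose, to be left alone; origin at the centre of its underside (its handle runs to its -x)
- screwdriver: wooden-handled screwdriver about 170 mm long, lying on the robot's side of the frames; loose, to be left alone; origin at the centre of its underside (its handle runs to its -x)
- tumbler: white ceramic tumbler, 68 mm across, 75 mm tall, standing beyond the frames; loose, to be left alone; origin at the centre of its underside
- foil_roll: flat ring of copper foil, 70 mm across, 10 mm tall, beyond the frames; loose, to be left alone; origin at the centre of its underside
- cork_block: cork block 45 x 90 x 30 mm, beyond the frames; loose, to be left alone; origin at the centre of its underside
Things that resemble listed ones, but are neither listed nor needed, are in the scene too. What is shaped like the triangle_frame but pink or purple is not meant. What is shaped like the round_frame but pink or purple is not meant.

How it is judged:
On the way, in this order (a step that is already met when the one before it is completed fails the run):
1. the round glass is pressed flush (value of joint round_glass above 0.008 m), for 0.1 s.
2. the square glass is pressed flush (value of joint square_glass above 0.008 m), for 0.1 s.
3. the triangle glass is pressed flush (value of joint triangle_glass above 0.008 m), for 0.1 s.
At the end, for the whole second after the job is handed in: All three panes are flush with their frames to within 2 mm (joint over 0.008), and the frames lie at rest on the counter within 20 mm of where they started (value of joint each of round_glass, square_glass, triangle_glass above 0.008 m and linear speed of each of round_frame, square_frame, triangle_frame below 0.02 m/s and distance of each of round_frame, square_frame, triangle_frame from where it was at the start of the episode below 0.02 m and height (world z) of each of round_frame, square_frame, triangle_frame below 0.005 m); the robot touches nothing.
It fails at once if a pane is pressed down before the one ahead of it in the order is flush ((value of joint square_glass above 0.006 m and value of joint round_glass below 0.008 m) or (value of joint triangle_glass above 0.006 m and value of joint square_glass below 0.008 m)).
It fails at once if a glass or its frame is pressed harder than 30 N (contact force between any of the fingers, the arm and round_frame above 30 N or contact force between any of the fingers, the arm and square_frame above 30 N or contact force between any of the fingers, the arm and triangle_frame above 30 N).
It fails at once if a glass is pulled up out of its frame (value of joint any of round_glass, square_glass, triangle_glass below -0.004 m).
It fails at once if a frame is lifted more than 12 mm, tipped or pushed more than 20 mm away (height (world z) of any of round_frame, square_frame, triangle_frame above 0.012 m or angle between any of round_frame, square_frame, triangle_frame's own z axis and vertical above 0.2 rad or distance of any of round_frame, square_frame, triangle_frame from where it was at the start of the episode above 0.02 m).
It fails at once if another thing on the table is moved more than 20 mm (distance of any of flux_jar, brass_weight, brush, screwdriver, tumbler, foil_roll, cork_block from where it was at the start of the episode above 0.02 m).
It also fails if it takes over 51 s, if anything falls off the work surface, if the arm or the gripper's body presses on something with over 40 N, if the wrist force passes 120 N, or if a joint passes its speed limit or range.

## Robot

A 6-joint arm with a two-finger parallel gripper is mounted at the origin on the work surface. World frame = base frame: x ahead of the robot, y to its left, z up, the work surface at z = 0. Lengths are in m, angles in rad, forces in N, time in s.
With the tool pointing down it reaches from about 0.375 to 0.9 m from the base axis. Payload 3.1 kg.
Tool frame: the origin (TCP) lies at the very end of the fingers, on their centre line; the grasp point (between the pads) lies 19 mm behind it; z points along the fingers, y is the direction in which the jaws open and shut (so a half turn about z gives the same grasp; the last joint's range is limited). The gripper opens to 85 mm and grips with 20 to 120 N. Pads are 22 mm wide; open, the fingers measure 114 mm over their backs; the gripper's body (76 mm by 85 mm) begins 54 mm behind the grasp point. The pads swing forward as they close: fully open they stand 13 mm farther back than shut.
Start: joints at [-1.294, 0.527, 1.433, -0, 1.181, -0.178], TCP at [0.275, -0.561, 0.231] pointing down, gripper open.
Joint ranges: [-3.08, 3.08], [-0.75, 2.2], [0.22, 2.44], [-1.43, 4.57], [0, 2.65], [-2.85, 2.85]. Speed limits (rad/s): [2.79, 2.79, 3.14, 3.14, 3.14, 3.14].

## Interface

Orientations are given as a unit quaternion [x, y, z, w].
In Python, from station import * gives the robot as it stands.
- The arm moves only by the tool jog_arm, never from a script. Its argument "motion" is a list of rows, each a list of 5 numbers: the shift along the world's x, y, z in cm, then the turn about the world's z in degrees, then the closure in counts, from 0 (fully open) to 255 (shut). In form: [[tx, ty, tz, yaw, jaw], ...]. A call has 1 to 10 rows; each row shifts and turns the pose as measured when the row begins; what a row does not reach is not made up. A row lasts 1/12 s, in which the tool goes at most 41.7 mm and 7.16 degrees, less where a joint would pass 70% of its speed; a pose out of reach is approached as far as the arm can. A call with a gripper value outside its range is refused whole. The fingers move at their own pace and stop on an object; "squeeze" is the grip in N (left out, the last holds). Time passes only in rows, so rows that do not move let the fingers close. It gives the time, the measured TCP pose, the force and the opening at its end, in the units of the state.
- sense(): the state, without advancing time (a new reading comes with each control period).
- snapshot(name): name is "side" or "top" or "wrist"; returns a dict with "img" (480x640x3 uint8, red, green, blue), "depth" (480x640 float32, m along the optical axis (not along the pixel's ray), 0 where there is no reading), "intrinsics" (3x3 intrinsics, pixels), "dist_coeffs" ([k1, k2, p1, p2, k3] as OpenCV has them; the pictures are not rectified), "eye" and "attitude" of the camera in the world. Camera axes: x right, y down, z forward; pixel columns grow to the right and rows downward; lengths in m; the calibration is good to about 2 mm. A picture is of the moment at which its call begins.
- sign_off(): hands the job in, once; it reports no verdict.
The state is a dict: "t": time; "q": joint angles; "qd": joint speeds; "tau": joint torques, N m; "tcp_pos": TCP position; "tool_rot": TCP orientation; "force": force on the tool from outside, world axes, zero at the start; "ft_torque": the same for the moment, N m; "finger_gap": opening from 0.0 (shut) to 1.0 (fully open).
Only numpy, scipy, OpenCV 4.12 (cv2) and the standard library are available. Lean on these libraries where they do the work, as an engineer would, in place of code of your own. Each camera call takes 0.05 s, during which the arm holds its last target.

## Working session

There is one attempt and no reset: what is moved stays moved. The work goes in short steps, Python scripts to look and compute and a tool call to move; the robot and the scene stay as the last step left them, time stands still between calls to the robot, and variables do not carry over. Pictures are saved under pics/ and viewed, and the job is handed in when it is done.

Besides the shell and the picture viewer there is one more tool, called in YAML: its name, and indented under it one key for each argument. jog_arm: Moves the arm, as the interface text tells. Its arguments: {"type":"object","properties":{"motion":{"type":"array","items":{"type":"array","items":{"type":"number"}}},"squeeze":{"type":"number"}},"required":["motion"]}

```bash
mkdir -p pics
python3 - <<'E'
from station import *
import cv2,json
for n in ("top","side"):
    s=snapshot(n); cv2.imwrite(f"pics/{n}0.png",s["img"][:,:,::-1]); print(n,s["eye"],s["attitude"],s["intrinsics"],s["dist_coeffs"])
print(sense())
E
```

```text
top [ 0.42268233 -0.02480166  1.14964001] [-0.70301537  0.70800429 -0.05020828  0.04447966] [[483.42437755   0.         312.47563459]
 [  0.         483.42437755 242.93477134]
 [  0.           0.           1.        ]] [-0.12152596  0.          0.          0.          0.        ]
side [0.4962765  0.64163735 0.80549893] [-0.03661835  0.93186645 -0.36077719  0.01112814] [[502.71802188   0.         321.08689207]
 [  0.         502.71802188 241.5887284 ]
 [  0.           0.           1.        ]] [-0.01186781  0.          0.          0.          0.        ]
{'t': 0.1, 'q': array([-1.29451562e+00,  5.28397920e-01,  1.43376323e+00, -1.49760439e-05,
        1.18145256e+00, -1.78490262e-01]), 'qd': array([-0.00045527, -0.00197026, -0.00215512,  0.00072767,  0.00081664,
        0.00104729]), 'tau': array([-1.23797149e-04, -4.43303597e+01, -1.78586984e+01, -1.29702598e-04,
        3.87575405e-03,  1.68988458e-05]), 'tcp_pos': array([ 0.27438232, -0.56082307,  0.23041979]), 'tool_rot': array([ 9.74257977e-01,  2.25433743e-01, -5.63068454e-05, -1.00898355e-03]), 'force': array([0.34945015, 0.23506307, 0.71478724]), 'ft_torque': array([ 0.00060499, -0.00061313, -0.00671369]), 'finger_gap': 0.9963104705544534}
```

View pics/top0.png

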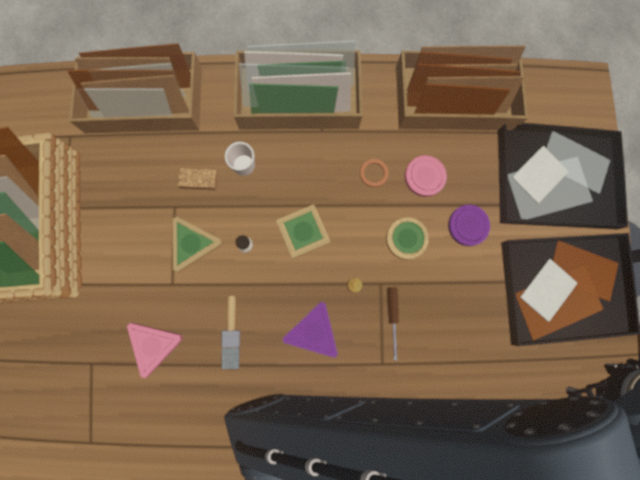

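View pics/side0.png

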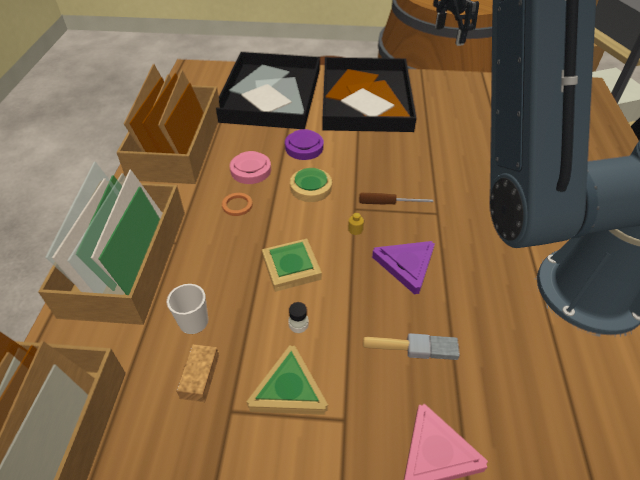

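Candidates in the top view:
- **Round:** green in oak (407,238), pink (426,175), purple (470,225).
- **Square:** green in oak (303,231).
- **Triangle:** green in oak (195,243), pink (152,348), purple (312,332).
- **Loose green sheets:** in the racks, (290,98) and (15,260).

I choose the three green panes in pale oak.

```bash
cat > h.py <<'E'
import numpy as np,cv2
from scipy.spatial.transform import Rotation as R
def ray(s,px,z):
    px=np.array(px,float).reshape(-1,1,2)
    u=cv2.undistortPoints(px,s["intrinsics"],s["dist_coeffs"]).reshape(-1,2)
    d=np.c_[u,np.ones(len(u))]@R.from_quat(s["attitude"]).as_matrix().T
    e=np.array(s["eye"]); return e+d*((z-e[2])/d[:,2])[:,None]
def greens(s,win):
    hsv=cv2.cvtColor(s["img"],cv2.COLOR_RGB2HSV)
    m=cv2.inRange(hsv,(45,90,30),(85,255,255))
    out=[]
    for c in cv2.findContours(m,cv2.RETR_EXTERNAL,cv2.CHAIN_APPROX_NONE)[0]:
        if cv2.contourArea(c)<250: continue
        x,y=c.reshape(-1,2).mean(0)
        if win[0]<x<win[2] and win[1]<y<win[3]: out.append(c)
    return out
E
python3 - <<'E'
from station import *
from h import *
for n,w in (("top",(150,200,450,275)),("side",(230,150,345,430))):
    s=snapshot(n)
    for c in greens(s,w):
        P=ray(s,c.astype(float),0.0305)[:,:2].astype(np.float32)
        M=cv2.moments(P.reshape(-1,1,2)); k=np.array([M['m10'],M['m01']])/M['m00']
        mc,r=cv2.minEnclosingCircle(P); 
        # height from depth
        d=s["depth"]; m=np.zeros(d.shape,np.uint8); cv2.drawContours(m,[c],-1,1,-1); 
        a,T=cv2.minEnclosingTriangle(P.reshape(-1,1,2))
        print(n,c.reshape(-1,2).mean(0).round(),"cen",k.round(4),"circ",np.round(mc,4),round(r,4),"rect",cv2.minAreaRect(P),"tri",T.mean((0,1)).round(4), a)
    if n=="top":
        for nm,p,z in (("jar",(243,243),.055),("brass",(355,285),.047),("screw",(393,322),.02),("brush",(231,332),.02),("tumbler",(240,155),.075),("foil",(374,173),.01),("cork",(197,178),.03),("purpleround",(470,225),.022),("purpletri",(312,332),.02)): print(nm,ray(s,p,z)[0].round(3))
    i=s["img"]; crop=i[195:300,160:500] if n=="top" else i[150:430,230:450]
    cv2.imwrite(f"pics/crop_{n}.png",cv2.resize(crop[:,:,::-1],None,fx=2,fy=2,interpolation=cv2.INTER_CUBIC))
E
```

```text
Traceback (most recent call last):
cv2.error: OpenCV(4.12.0) /io/opencv/modules/imgproc/src/min_enclosing_triangle.cpp:611: error: (-3:Internal error) The position of side B could not be determined, because gamma(b) could not be computed. in function 'updateSideB'
```

Run:
```python
from station import *
from h import *
for n,w in (("top",(150,200,450,275)),("side",(230,150,345,430))):
    s=snapshot(n)
    for c in greens(s,w):
        P=ray(s,c.astype(float),0.0305)[:,:2].astype(np.float32)
        k0=P.mean(0); Q=P-k0
        M=cv2.moments(Q.reshape(-1,1,2)); k=np.array([M['m10'],M['m01']])/M['m00']+k0
        mc,r=cv2.minEnclosingCircle(P)
        ct=c.reshape(-1,2).mean(0).astype(int); dd=s["depth"][ct[1]-6:ct[1]+7,ct[0]-6:ct[0]+7]
        Rm=R.from_quat(s["attitude"]).as_matrix()
        h=None
        u=cv2.undistortPoints(np.array(ct,float).reshape(1,1,2),s["intrinsics"],s["dist_coeffs"]).ravel()
        h=(np.array(s["eye"])+Rm@np.array([u[0],u[1],1])*np.median(dd))[2]
        print(n,ct,"cen",k.round(4),"circ",np.round(mc,4),round(r,4),"rect",np.round(cv2.minAreaRect(P)[1],4),round(cv2.minAreaRect(P)[2],1),"h",round(h,4))
    if n=="top":
        for nm,p,z in (("jar",(243,243),.055),("brass",(355,285),.047),("screw",(393,322),.02),("brush",(231,332),.02),("tumbler",(240,155),.075),("foil",(374,173),.01),("cork",(197,178),.03),("purpleround",(470,225),.022),("purpletri",(312,332),.02)): print(nm,ray(s,p,z)[0].round(3))
    i=s["img"]; crop=i[195:300,160:500] if n=="top" else i[150:430,230:450]
    cv2.imwrite(f"pics/crop_{n}.png",cv2.resize(crop[:,:,::-1],None,fx=2,fy=2,interpolation=cv2.INTER_CUBIC))
```

```text
top [188 242] cen [0.5762 0.2557] circ [0.5765 0.2558] 0.0524 rect [0.0904 0.0786] 1.7 h 0.0292
top [407 237] cen [ 0.5862 -0.2605] circ [ 0.5855 -0.2598] 0.036 rect [0.0692 0.0667] 89.6 h 0.0311
top [302 231] cen [ 0.6054 -0.0122] circ [ 0.6033 -0.0114] 0.0452 rect [0.0667 0.0667] 22.9 h 0.0304
jar [0.571 0.125 0.055]
brass [ 0.474 -0.131  0.047]
screw [ 0.388 -0.22   0.02 ]
brush [0.368 0.156 0.02 ]
tumbler [0.774 0.132 0.075]
foil [ 0.747 -0.186  0.01 ]
cork [0.733 0.241 0.03 ]
purpleround [ 0.616 -0.414  0.022]
purpletri [ 0.367 -0.032  0.02 ]
side [287 384] cen [0.5767 0.2576] circ [0.5767 0.2581] 0.0574 rect [0.0994 0.0864] 2.3 h 0.0306
side [290 259] cen [ 0.6037 -0.0113] circ [ 0.6033 -0.0108] 0.0497 rect [0.0708 0.0743] 22.9 h 0.0315
side [310 178] cen [ 0.5861 -0.2606] circ [ 0.5856 -0.2608] 0.0394 rect [0.0731 0.0755] 4.7 h 0.0325
```

View pics/crop_top.png

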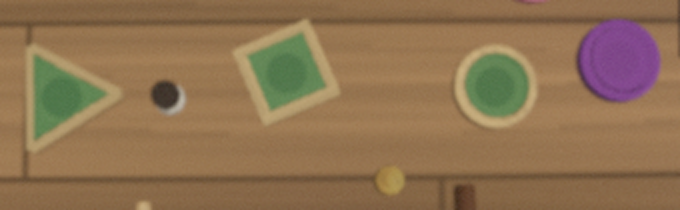

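Both views agree to within 2 mm on the centres: round (0.586,-0.261), square (0.604,-0.012), triangle (0.576,0.257). The crop shows green glass in pale oak for all three, with the purple lid standing well apart. I'll move above the round pane with the fingers shut.

jog_arm:
  motion:
    - [2.8,2.7,0,0,255]
    - [2.8,2.7,0,0,255]
    - [2.8,2.7,0,0,255]
    - [2.8,2.7,-1,0,255]
    - [2.8,2.7,-1,0,255]
    - [2.8,2.7,-1,0,255]
    - [2.8,2.7,-1,0,255]
    - [2.8,2.7,-1,0,255]
    - [2.8,2.7,-1,0,255]
    - [2.8,2.7,-1,0,255]
  squeeze: 20

```text
t: 1.08
tcp_pos: [0.5579, -0.29, 0.1608]
tool_rot: [0.976, 0.217, 0.0, 0.006]
force: [0.2, -0.5, -0.2]
finger_gap: 0.0
```

jog_arm:
  motion:
    - [1.4,1.5,-2,0,255]
    - [1.4,1.5,-2,0,255]
    - [0,0,-2,0,255]
    - [0,0,-2,0,255]
    - [0,0,-1,0,255]
    - [0,0,0,0,255]

```text
t: 1.58
tcp_pos: [0.5942, -0.2479, 0.0652]
tool_rot: [0.975, 0.224, 0.002, 0.005]
force: [0.0, -0.1, 0.1]
finger_gap: 0.003
```

jog_arm:
  motion:
    - [-0.8,-1.2,0,0,255]
    - [0,0,-1,0,255]
    - [0,0,0,0,255]
    - [0,0,0,0,255]

```text
t: 1.92
tcp_pos: [0.5859, -0.2635, 0.0565]
tool_rot: [0.975, 0.223, 0.003, 0.007]
force: [0.2, -0.0, 0.8]
finger_gap: -0.001
```

Run:
```python
from station import *
import cv2
print(sense()["tcp_pos"],sense()["force"])
i=snapshot("side")["img"]; cv2.imwrite("pics/side1.png",cv2.resize(i[100:300,200:460,::-1],None,fx=3,fy=3,interpolation=cv2.INTER_CUBIC))
```

```text
[ 0.5858741  -0.26353017  0.05648567] [ 0.1637418  -0.04426055  0.78848747]
```

View pics/side1.png

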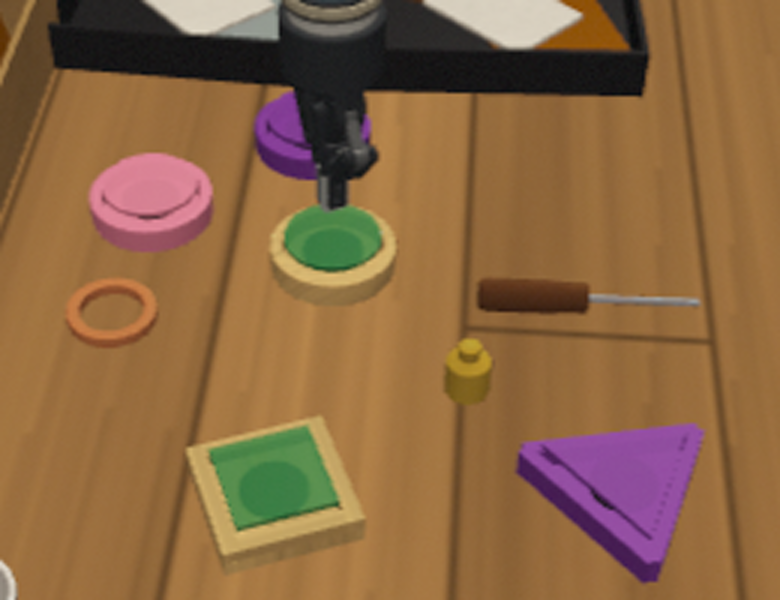

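The crop shows the shut fingertips (333,200) just above the round pane (333,240), clear of the brass weight and the purple lid. Now I descend gently.

jog_arm:
  motion:
    - [0,0.2,-0.8,0,255]
    - [0,0,-0.8,0,255]
    - [0,0,-0.3,0,255]
    - [0,0,-0.2,0,255]
    - [0,0,-0.2,0,255]

```text
t: 2.38
tcp_pos: [0.5868, -0.2624, 0.0337]
tool_rot: [0.975, 0.222, 0.004, 0.008]
force: [0.3, 0.4, 0.2]
finger_gap: 0.002
```

jog_arm:
  motion:
    - [0,0,-0.2,0,255]
    - [0,0,-0.2,0,255]
    - [0,0,-0.2,0,255]

```text
t: 2.63
tcp_pos: [0.5868, -0.2622, 0.0275]
tool_rot: [0.975, 0.222, 0.004, 0.008]
force: [-1.2, 0.0, 3.7]
finger_gap: 0.003
```

jog_arm:
  motion:
    - [0,0,-0.2,0,255]
    - [0,0,-0.2,0,255]
    - [0,0,-0.2,0,255]

```text
t: 2.88
tcp_pos: [0.5868, -0.2622, 0.0223]
tool_rot: [0.975, 0.223, 0.004, 0.008]
force: [-0.9, 0.4, 3.8]
finger_gap: -0.002
```

jog_arm:
  motion:
    - [0,0,-0.1,0,255]
    - [0,0,-0.1,0,255]

```text
t: 3.05
tcp_pos: [0.5868, -0.2623, 0.0203]
tool_rot: [0.975, 0.223, 0.004, 0.008]
force: [-2.0, 1.1, 6.6]
finger_gap: 0.001
```

jog_arm:
  motion:
    - [0,0,-0.1,0,255]
    - [0,0,0,0,255]
    - [0,0,0,0,255]

```text
t: 3.3
tcp_pos: [0.5868, -0.2622, 0.0204]
tool_rot: [0.975, 0.223, 0.004, 0.008]
force: [-1.8, -0.1, 4.6]
finger_gap: -0.0
```

jog_arm:
  motion:
    - [0,0,-0.15,0,255]
    - [0,0,-0.15,0,255]

```text
t: 3.47
tcp_pos: [0.5869, -0.2623, 0.0189]
tool_rot: [0.975, 0.223, 0.004, 0.008]
force: [-2.5, 1.3, 10.0]
finger_gap: 0.002
```

10 N, rising at the gasket's rate, so the round pane is home. I lift straight up and cross to the square.

jog_arm:
  motion:
    - [0,0,0.5,0,255]
    - [0,0,1.5,0,255]
    - [0,0,3,0,255]
    - [0,0,3,0,255]
    - [0.2,3,0,0,255]
    - [0.2,3.5,0,0,255]
    - [0.2,3.5,0,0,255]
    - [0.2,3.5,0,0,255]
    - [0.2,3.5,0,0,255]
    - [0.2,3.5,0,0,255]

```text
t: 4.3
tcp_pos: [0.6028, -0.0608, 0.1001]
tool_rot: [0.976, 0.215, 0.01, 0.013]
force: [0.3, 0.2, -0.0]
finger_gap: 0.002
```

jog_arm:
  motion:
    - [0.2,2,0,0,255]
    - [0,0,0,0,255]
    - [0,0,0,0,255]

```text
t: 4.55
tcp_pos: [0.604, -0.0314, 0.0989]
tool_rot: [0.976, 0.219, 0.009, 0.011]
force: [-0.2, -0.1, -0.7]
finger_gap: -0.001
```

Run:
```python
from station import *
import cv2
print(sense()["tcp_pos"],sense()["force"])
i=snapshot("side")["img"]; cv2.imwrite("pics/side2.png",cv2.resize(i[100:300,200:460,::-1],None,fx=3,fy=3,interpolation=cv2.INTER_CUBIC))
```

```text
[ 0.60397554 -0.03140162  0.09887852] [-0.19003334 -0.1451915  -0.67314536]
```

View pics/side2.png

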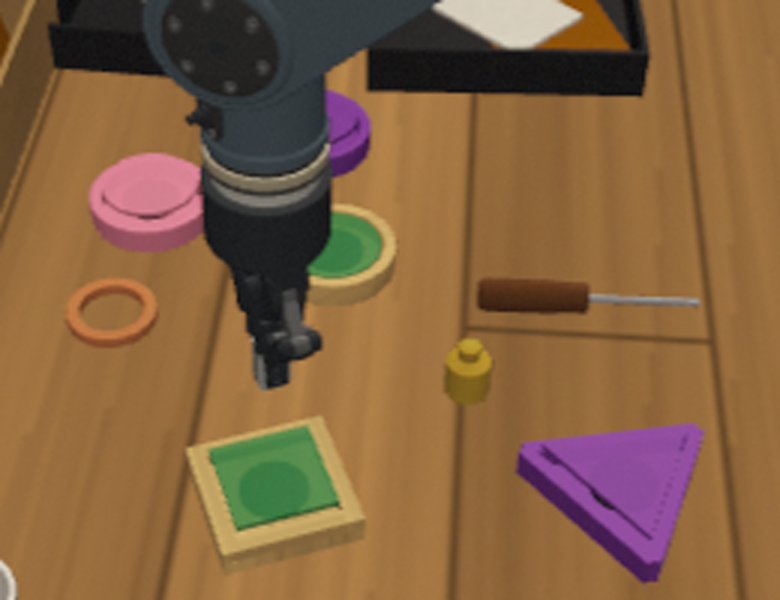

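The round pane now sits level with its rim at (340,250), and its frame hasn't moved. The fingertip (270,375) is short of the square's centre (273,485). I move +2 cm in y and descend.

jog_arm:
  motion:
    - [0,2,0,0,255]
    - [0,0,-1.5,0,255]
    - [0,0,-1.5,0,255]
    - [0,0,-1.5,0,255]
    - [0,0,-0.5,0,255]
    - [0,0,0,0,255]

```text
t: 5.1
tcp_pos: [0.6071, -0.0203, 0.0474]
tool_rot: [0.977, 0.214, 0.012, 0.013]
force: [-0.7, -0.2, 0.4]
finger_gap: 0.003
```

jog_arm:
  motion:
    - [-0.3,0.9,0,0,255]
    - [0,0,-0.5,0,255]
    - [0,0,-0.5,0,255]
    - [0,0,-0.2,0,255]
    - [0,0,-0.2,0,255]

```text
t: 5.52
tcp_pos: [0.6056, -0.0136, 0.0344]
tool_rot: [0.977, 0.212, 0.014, 0.014]
force: [-0.5, -0.1, -0.4]
finger_gap: -0.002
```

jog_arm:
  motion:
    - [0,0,-0.2,0,255]
    - [0,0,-0.2,0,255]
    - [0,0,-0.2,0,255]
    - [0,0,-0.2,0,255]

```text
t: 5.85
tcp_pos: [0.606, -0.0136, 0.027]
tool_rot: [0.977, 0.213, 0.014, 0.014]
force: [-2.0, -0.9, 2.5]
finger_gap: -0.001
```

jog_arm:
  motion:
    - [0,0,-0.2,0,255]
    - [0,0,-0.2,0,255]

```text
t: 6.02
tcp_pos: [0.606, -0.0136, 0.0235]
tool_rot: [0.977, 0.213, 0.014, 0.015]
force: [-1.1, -0.9, 4.2]
finger_gap: 0.001
```

jog_arm:
  motion:
    - [0,0,-0.2,0,255]
    - [0,0,-0.15,0,255]
    - [0,0,-0.15,0,255]

```text
t: 6.27
tcp_pos: [0.6061, -0.0136, 0.019]
tool_rot: [0.977, 0.213, 0.015, 0.015]
force: [-2.3, 0.2, 11.2]
finger_gap: 0.0
```

The square is home at 11 N. I lift and cross above the jar (55 mm tall) to the triangle.

jog_arm:
  motion:
    - [0,0,0.5,0,255]
    - [0,0,1.5,0,255]
    - [0,0,3,0,255]
    - [0,0,3.5,0,255]
    - [0,0,1.5,0,255]
    - [-0.3,3,0,0,255]
    - [-0.4,3.5,0,0,255]
    - [-0.4,3.5,0,0,255]
    - [-0.4,3.5,0,0,255]
    - [-0.4,3.5,0,0,255]

```text
t: 7.1
tcp_pos: [0.5915, 0.1537, 0.1207]
tool_rot: [0.978, 0.205, 0.019, 0.016]
force: [-0.3, 0.1, 0.3]
finger_gap: -0.001
```

jog_arm:
  motion:
    - [-0.4,3.5,0,0,255]
    - [-0.4,3,0,0,255]
    - [0,0,0,0,255]
    - [0,0,0,0,255]

```text
t: 7.43
tcp_pos: [0.5815, 0.2297, 0.1191]
tool_rot: [0.978, 0.209, 0.02, 0.015]
force: [0.0, -0.3, 0.3]
finger_gap: -0.003
```

Run:
```python
from station import *
import cv2
print(sense()["tcp_pos"],sense()["force"])
i=snapshot("side")["img"]; cv2.imwrite("pics/side3.png",cv2.resize(i[150:430,180:460,::-1],None,fx=2,fy=2,interpolation=cv2.INTER_CUBIC))
```

```text
[0.58147487 0.22965957 0.11913921] [ 0.02176987 -0.34193147  0.3390914 ]
```

View pics/side3.png

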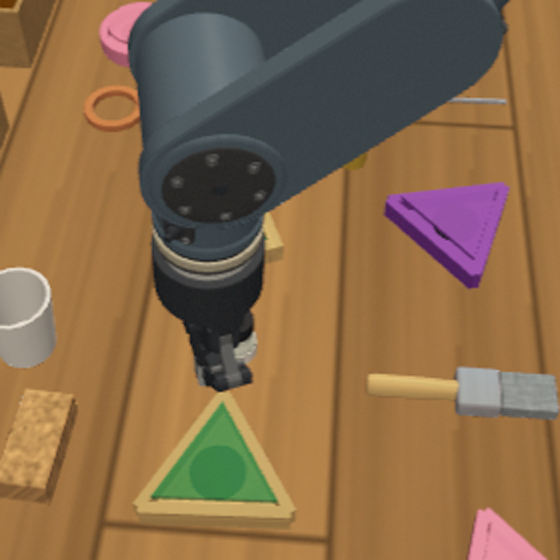

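The tip (225,375) is short of the triangle's centre (217,470), the jar stands behind it untouched, and there is no contact force. I move +2.7 cm in y and descend.

jog_arm:
  motion:
    - [-0.5,2.7,0,0,255]
    - [0,0,0,0,255]
    - [0,0,-1.5,0,255]
    - [0,0,-2,0,255]
    - [0,0,-2,0,255]
    - [0,0,-0.5,0,255]
    - [0,0,0,0,255]

```text
t: 8.07
tcp_pos: [0.5805, 0.2489, 0.0572]
tool_rot: [0.979, 0.204, 0.022, 0.015]
force: [0.5, 0.1, -0.1]
finger_gap: -0.001
```

jog_arm:
  motion:
    - [-0.4,0.8,0,0,255]
    - [0,0,-0.8,0,255]
    - [0,0,-0.8,0,255]
    - [0,0,-0.4,0,255]
    - [0,0,-0.2,0,255]
    - [0,0,0,0,255]

```text
t: 8.57
tcp_pos: [0.5787, 0.2556, 0.0361]
tool_rot: [0.979, 0.203, 0.024, 0.015]
force: [0.6, -0.7, -0.1]
finger_gap: -0.008
```

jog_arm:
  motion:
    - [0,0,-0.2,0,255]
    - [0,0,-0.2,0,255]
    - [0,0,-0.2,0,255]
    - [0,0,-0.2,0,255]

```text
t: 8.9
tcp_pos: [0.5795, 0.2561, 0.0287]
tool_rot: [0.979, 0.203, 0.025, 0.015]
force: [-0.5, -0.2, 3.7]
finger_gap: 0.002
```

jog_arm:
  motion:
    - [0,0,-0.2,0,255]
    - [0,0,-0.2,0,255]

```text
t: 9.07
tcp_pos: [0.5796, 0.256, 0.0254]
tool_rot: [0.979, 0.203, 0.025, 0.015]
force: [-2.5, -1.3, 3.9]
finger_gap: -0.001
```

jog_arm:
  motion:
    - [0,0,-0.2,0,255]
    - [0,0,-0.2,0,255]
    - [0,0,-0.15,0,255]

```text
t: 9.32
tcp_pos: [0.5795, 0.256, 0.0203]
tool_rot: [0.979, 0.203, 0.025, 0.016]
force: [-1.6, -0.5, 6.3]
finger_gap: 0.001
```

jog_arm:
  motion:
    - [0,0,-0.15,0,255]
    - [0,0,-0.15,0,255]

```text
t: 9.48
tcp_pos: [0.5796, 0.256, 0.0185]
tool_rot: [0.979, 0.203, 0.025, 0.016]
force: [-3.6, -0.6, 13.1]
finger_gap: 0.001
```

The triangle is home at 13 N. I lift straight up, then draw back to one side for a clear view.

jog_arm:
  motion:
    - [0,0,0.5,0,255]
    - [0,0,1.5,0,255]
    - [0,0,3,0,255]
    - [0,0,4,0,255]
    - [0,0,4,0,255]
    - [0,0,4,0,255]
    - [-2,3,2,0,255]
    - [-2,3,2,0,255]
    - [-2,3,1,0,255]
    - [-2,3,0,0,255]

```text
t: 10.32
tcp_pos: [0.502, 0.3731, 0.2438]
tool_rot: [0.98, 0.196, 0.027, 0.015]
force: [0.4, 1.0, -0.9]
finger_gap: 0.001
```

jog_arm:
  motion:
    - [-2,3,0,0,255]
    - [-2,3,0,0,255]
    - [-2,3,0,0,255]
    - [-2,3,0,0,255]
    - [-1,2,0,0,255]
    - [0,0,0,0,255]
    - [0,0,0,0,255]
    - [0,0,0,0,255]

```text
t: 10.98
tcp_pos: [0.4025, 0.5266, 0.2425]
tool_rot: [0.979, 0.2, 0.029, 0.012]
force: [0.4, 0.8, 0.1]
finger_gap: -0.003
```

Run:
```python
from station import *
from h import *
print(sense()["tcp_pos"],sense()["force"])
for n,w in (("top",(150,200,450,275)),("side",(230,150,345,430))):
    s=snapshot(n); cv2.imwrite(f"pics/{n}4.png",s["img"][:,:,::-1])
    for c in greens(s,w):
        P=ray(s,c.astype(float),0.022)[:,:2]; Q=(P-P.mean(0)).astype(np.float32)
        M=cv2.moments(Q.reshape(-1,1,2)); k=np.array([M['m10'],M['m01']])/M['m00']+P.mean(0)
        ct=c.reshape(-1,2).mean(0).astype(int); dd=s["depth"][ct[1]-6:ct[1]+7,ct[0]-6:ct[0]+7]
        u=cv2.undistortPoints(np.array(ct,float).reshape(1,1,2),s["intrinsics"],s["dist_coeffs"]).ravel()
        h=(np.array(s["eye"])+R.from_quat(s["attitude"]).as_matrix()@np.array([u[0],u[1],1])*np.median(dd))[2]
        print(n,ct,k.round(4),"h",round(h,4))
```

```text
[0.40250779 0.52663112 0.24252239] [0.42304507 0.75546198 0.0562464 ]
top [189 242] [0.5762 0.2558] h 0.021
top [407 238] [ 0.5863 -0.2607] h 0.0214
top [303 233] [ 0.6057 -0.0118] h 0.0214
side [288 385] [0.5766 0.256 ] h 0.022
side [290 261] [ 0.6038 -0.0128] h 0.023
side [310 181] [ 0.5862 -0.2612] h 0.0237
```

View pics/side4.png

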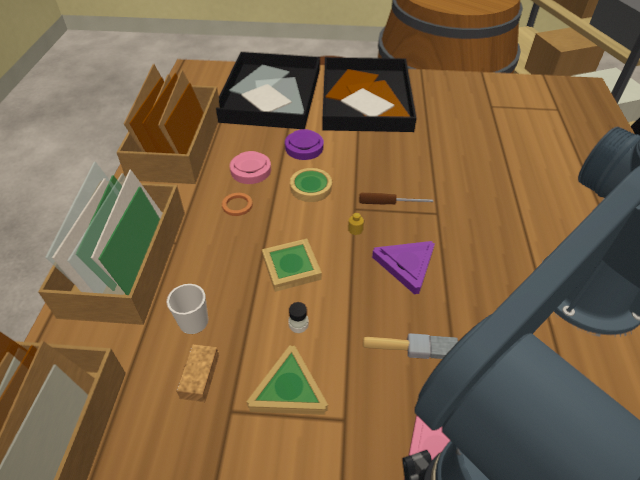

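View pics/top4.png

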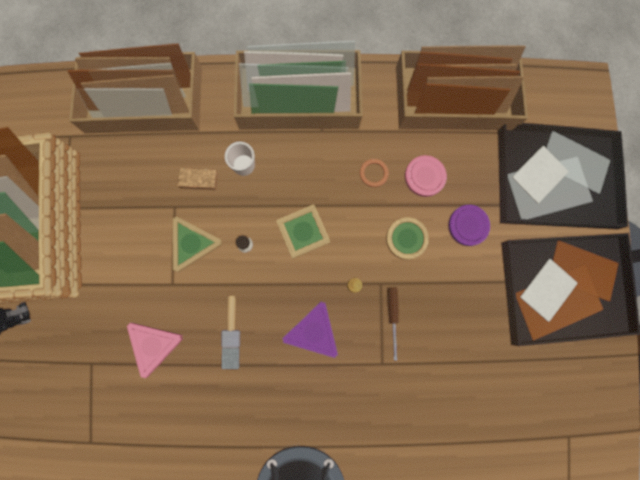

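All three panes sit at rim height (21–24 mm by depth, against 22 mm nominal), at top-view pixels (407,238), (303,233) and (189,242). The frames and other things are where they were, and the arm is clear at z = 0.24. Handing in.

Run:
```python
from station import *
print(sense()["qd"].round(3)); print(sign_off())
```

```text
[-0.013 -0.005 -0.001 -0.001  0.003  0.002]
the job is handed in; nothing more can be done
None
```

I pressed the round, square and triangular green panes home in that order with the shut fingertips, then drew the arm clear and handed the job in at about 11 s of the 51 s. No verdict was reported.

- **Forces:** Each pane slid at about 4 N. The force then rose once it was home, and the highest readings were about 10, 11 and 13 N, under the 30 N limit.
- **Pane height:** The depth images put the pane tops at 29–32 mm above the table before pressing and 21–24 mm after; flush is 22 mm. The top and side cameras differ by about 1–2 mm, which is within the calibration error.
- **Frames and other things:** The pane centres, and so the frames, moved less than 2 mm between the before and after pictures. Nothing else on the counter looked moved, though I checked those things by eye only.
- **Failed checks:** None of the checks failed.

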